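Vortex the blue-capped tube from the carton

TASK

Fold both long flaps of the white carton right back past upright, then lift out the tube with the blue cap, leaving the other tubes and everything else on the bench where they are. Stand the tube's tip in the black rubber cup on top of the vortex mixer and, gripping the tube upright, press it down so that the cup sinks about half-way through its 10 mm of spring travel, well down but not onto its stop. Finish while holding it there: keep gripping the tube and keep the cup pressed, do not let go.

Things in the scene. Friction and masses are not known exactly. Their poses are not given: they have to be found in the camera images.
- carton: White shipping carton standing on the bench, does not slide: outside 133 mm (its x) by 206 mm (its y) by 130 mm high, walls 4 mm. Origin: centre of its underside. Inside, a grey foam rack 70 mm high holds four capped tubes upright in one row along the carton's y (46 mm apart, at y = -69, -23, +23, +69 mm, on the middle line x = 0); their cap tops lie 10 mm below the rim. It is closed by two long top flaps; the two short end flaps are already folded down outside the end walls.
- flap_near (a joint): Long top flap hinged on the carton's -x long rim (64 mm wide, 202 mm long, 4 mm thick, white outside, brown inside). Angle: 0 = lying flat over the opening, 1.57 = upright, grows as it swings up and outward, stops at 2.75. It starts standing ajar at 0.7 to 1.0, the two free edges leaving a slot over the middle line. Its stiff crease keeps it wherever it is left; a light push (under 1 N) moves it.
- flap_far (a joint): The same long top flap hinged on the carton's +x long rim. Angle read the same way.
- flap_near_hinge (a point): Middle of flap_near's hinge line, at 132 mm above the bench (the line runs along the carton's y).
- flap_far_hinge (a point): Middle of flap_far's hinge line, at 132 mm above the bench (the line runs along the carton's y).
- tube_blue: The tube to mix, blue screw cap. Capped centrifuge tube, 116 mm long, 40 to 85 g: body 29 mm across, lowest 16 mm tapering to a blunt tip 10 mm across; cap 34 mm across, 16 mm tall, at the top. Origin: centre of the tip's underside; z points up to the cap. In the rack the tip stands 4 mm above the bench. Which of the four places it stands in varies.
- tube_blue_mid (a point): Centre of the blue-capped tube, half-way up: 58 mm above its tip, 58 mm below its cap's top.
- cup (a joint): How far the black rubber cup on top of the vortex mixer is pressed down, in m: 0 = up, 0.010 = on its stop. Spring-loaded: it begins to sink at about 2 N, takes about 5 N at half travel and about 8 N to reach the stop, and rises again when let go. In touch mode the mixer runs while the cup is well down.
- cup_floor (a point): Centre of the flat floor inside the cup; moves down with it (143 mm above the bench when up; z up). Cup: 49 mm across outside, rim 24 mm above this floor, inside funnel-shaped, about 20 mm across at the floor and 39 mm at the rim, so it centres a tube's tip.
- mixer: Ivory vortex mixer, heavy, does not slide: 170 mm (its x) by 130 mm (its y), top at 115 mm. Origin: centre of its underside. The sloping control panel faces its -x; the cup stands at x = +27 mm. Already switched to touch mode.
- tube_orange_mid (a point): Centre (half-way up) of the same kind of tube with the orange cap, standing in the carton's rack; to stay there.
- tube_red_mid (a point): Centre (half-way up) of the same kind of tube with the red cap, standing in the carton's rack; to stay there.
- tube_white_mid (a point): Centre (half-way up) of the same kind of tube with the white cap, standing in the carton's rack; to stay there.
- tip_box: Blue pipette-tip box with pale lid, 86 x 124 x 63 mm; to stay where it is. Origin: on the bench under its middle.
- wash_bottle: White plastic bottle, 44 mm across, 85 mm tall; to stay where it is. Origin: on the bench under its middle.
- beaker: Glass beaker, 74 mm across, 90 mm tall; to stay where it is. Origin: on the bench under its middle.
- petri_dish: Closed petri dish, 90 mm across, 16 mm high; to stay where it is. Origin: on the bench under its middle.
- pipette: White hand pipette lying on the bench, about 290 mm long, 36 mm high; to stay where it is. Origin: on the bench under its middle.

How it is judged:
By the outcome, as a careful person would: the job done as asked, in the order asked, and still so for the second after the job is handed in, while the arm keeps its last pose, push and grip.
It also fails if it takes over 64 s, if anything falls off the work surface, if the arm or the gripper's body presses on something with over 40 N, if the wrist force passes 120 N, or if a joint passes its speed limit or range.

ROBOT

A 6-joint arm with a two-finger parallel gripper is mounted at the origin on the work surface. World frame = base frame: x ahead of the robot, y to its left, z up, the work surface at z = 0. Lengths are in m, angles in rad, forces in N, time in s.
With the tool pointing down it reaches from about 0.3 to 0.875 m from the base axis. Payload 6.4 kg.
Tool frame: the origin (TCP) lies at the very end of the fingers, on their centre line; the grasp point (between the pads) lies 19 mm behind it; z points along the fingers, y is the direction in which the jaws open and shut (so a half turn about z gives the same grasp; the last joint's range is limited). The gripper opens to 85 mm and grips with 20 to 120 N. Pads are 22 mm wide; open, the fingers measure 114 mm over their backs; the gripper's body (76 mm by 85 mm) begins 54 mm behind the grasp point. The pads swing forward as they close: fully open they stand 13 mm farther back than shut.
Start: joints at [0.974, 0.181, 1.607, -0, 1.354, -0.206], TCP at [0.219, 0.532, 0.206] pointing down, gripper open.
Joint ranges: [-2.99, 2.99], [-0.89, 2.07], [0.3, 2.58], [-1.14, 4.28], [0, 2.63], [-3.12, 3.12]. Speed limits (rad/s): [2.57, 2.57, 3.01, 3.14, 3.14, 3.14].

INTERFACE

Orientations are given as a unit quaternion [w, x, y, z].
In Python, from bench import * gives the robot as it stands.
- The arm moves only by the tool arm_command, never from a script. Its argument "motion" is text: rows parted by semicolons, each of 7 numbers parted by spaces: the shift along the tool's x, y, z in units of 0.2 m (1.0 is 0.2 m), then the turn, a rotation vector about the tool's x, y, z in units of 60 degrees (1.0 is 60 degrees), then the opening, from 0 (shut) to 1 (fully open). In form: tx ty tz ax ay az grip; .... A call has 1 to 10 rows; each row shifts and turns the pose as measured when the row begins, along the tool's axes as they then stand; what a row does not reach is not made up. A row lasts 1/12 s, in which the tool goes at most 41.7 mm and 7.16 degrees, less where a joint would pass 70% of its speed; a pose out of reach is approached as far as the arm can. A call with a number of a shift or a turn outside -1 to 1 is refused whole. A call with a gripper value outside its range is refused whole. The fingers move at their own pace and stop on an object; the grip force is fixed at half the most. Time passes only in rows, so rows that do not move let the fingers close. It gives the time, the measured TCP pose, the force and the opening at its end, in the units of the state.
- get_obs(): the state, without advancing time (a new reading comes with each control period).
- camera(name): name is "scene" or "top" or "wrist"; returns a dict with "img" (400x640x3 uint8, red, green, blue), "intrinsics" (3x3 intrinsics, pixels), "pose" (4x4, takes a point from camera to world coordinates); the wrist camera has in their place "mount" (4x4, takes a point from camera to tool coordinates, whose origin is the TCP and whose axes are the flange's). Camera axes: x right, y down, z forward; pixel columns grow to the right and rows downward; lengths in m; the calibration is good to about 2 mm. The wrist camera is an equidistant fisheye: a pixel r from the principal point sees the ray r / f radians off the axis. A picture is of the moment at which its call begins: read the wrist's pose just before it. There is no depth.
- hand_in(): hands the job in, once; it reports no verdict.
Trained networks look in the newest picture that a camera, given by its name, has taken for a name from the list of things; names that differ only in an ending like _2 or _b are one class to them, and where a whole thing is asked for, a point or a joint stands for the part that bears it (a point fixed in the world has none). Each returns a list of dicts, best first, with "conf" (0 to 1); they miss things now and then, are a little off and sometimes report something else, mostly with a low value. They report only what shows in the picture. A call takes as long as a camera call.
- search_frame(camera, target): "box" ([left, top, right, bottom] in pixels, round what is visible of it).
The state is a dict: "time_s": time; "q": joint angles; "dq": joint speeds; "joint_efforts": joint torques, N m; "eef_pos": TCP position; "eef_rot": TCP orientation; "wrist_force": force on the tool from outside, world axes, zero at the start; "torque": the same for the moment, N m; "opening": opening from 0.0 (shut) to 1.0 (fully open).
Only numpy, scipy, OpenCV 4.12 (cv2) and the standard library are available. Lean on these libraries where they do the work, as an engineer would, in place of code of your own. Each camera call takes 0.05 s, during which the arm holds its last target.

## Working session

There is one attempt and no reset: what is moved stays moved. The work goes in short steps, Python scripts to look and compute and a tool call to move; the robot and the scene stay as the last step left them, time stands still between calls to the robot, and variables do not carry over. Pictures are saved under pics/ and viewed, and the job is handed in when it is done.

Besides the shell and the picture viewer there is one more tool, called after "Emit:" as name(argument=value, ...) on one line, values as JSON. arm_command: Moves the arm, as the interface text tells. Shifts and turns lie within -1 to 1; 1 stands for 0.2 m of shift or 60 degrees of turn. Its arguments: {"type":"object","properties":{"motion":{"type":"string"}},"required":["motion"]}

```bash
mkdir -p pics; ls; cat > h.py <<'E'
from bench import *
import numpy as np, cv2
from scipy.spatial.transform import Rotation as R
def snap(n,f):
    c=camera(n); cv2.imwrite('pics/'+f,c['img'][:,:,::-1]); return c
def q2R(q): return R.from_quat([q[1],q[2],q[3],q[0]]).as_matrix()
def ray(c,u,v):
    K=c['intrinsics']; P=np.array(c['pose']); d=P[:3,:3]@np.linalg.solve(K,[u,v,1.]); return P[:3,3],d
def atz(c,u,v,z):
    o,d=ray(c,u,v); return o+d*(z-o[2])/d[2]
E
python3 - <<'E'
from h import *
for n in ['scene','top','wrist']:
    c=snap(n,n+'0.png'); print(n,np.round(c['intrinsics'],1).tolist(),np.round(c.get('pose',c.get('mount')),3).tolist())
    if n!='wrist':
        for t in ['carton','flap_near','flap_far','tube_blue','cup','mixer','tip_box','wash_bottle','beaker','petri_dish','pipette']:
            print(t,[(np.round(b['box']).astype(int).tolist(),round(b['conf'],2)) for b in search_frame(n,t)[:2]])
o=get_obs();print(o)
E
```

```text
pics
scene [[400.8, 0.0, 320.0], [0.0, 400.8, 198.5], [0.0, 0.0, 1.0]] [[0.412, 0.674, -0.613, 1.399], [0.911, -0.306, 0.276, -0.358], [-0.001, -0.672, -0.741, 1.087], [0.0, 0.0, 0.0, 1.0]]
carton [([316, 148, 393, 211], 0.81), ([330, 155, 386, 184], 0.29)]
flap_near [([324, 144, 378, 158], 0.6)]
flap_far [([331, 155, 387, 185], 0.59)]
tube_blue []
cup [([234, 187, 248, 207], 0.46)]
mixer [([225, 185, 269, 244], 0.65)]
tip_box [([321, 230, 367, 275], 0.82)]
wash_bottle [([438, 160, 453, 182], 0.56), ([155, 217, 181, 245], 0.4)]
beaker [([156, 244, 185, 281], 0.87)]
petri_dish [([156, 220, 183, 243], 0.73)]
pipette [([401, 143, 457, 154], 0.94)]
top [[417.1, 0.0, 321.4], [0.0, 417.1, 187.3], [0.0, 0.0, 1.0]] [[-0.02, -0.988, 0.151, 0.38], [-1.0, 0.02, 0.001, 0.007], [-0.004, -0.15, -0.989, 1.379], [0.0, 0.0, 0.0, 1.0]]
carton [([231, 177, 314, 233], 0.84)]
flap_near [([231, 207, 302, 230], 0.86)]
flap_far [([233, 180, 303, 203], 0.69)]
tube_blue [([258, 200, 268, 208], 0.65), ([368, 180, 418, 248], 0.55)]
cup [([397, 196, 411, 212], 0.49)]
mixer [([371, 183, 420, 247], 0.79), ([228, 1
[... 487 characters left out ...]
1.0]]
{'time_s': 1.25, 'q': array([ 9.73727568e-01,  1.80809916e-01,  1.60699939e+00, -2.77041868e-05,
        1.35381644e+00, -2.06293718e-01]), 'dq': array([ 4.38888327e-05,  4.42847570e-04,  1.85333463e-03,  8.91478229e-04,
        4.98922831e-04, -9.61923110e-04]), 'joint_efforts': array([-9.19641352e-04, -4.44857633e+01, -3.51669502e+01, -5.32621434e-04,
        1.37729381e-03, -1.32012502e-05]), 'eef_pos': array([0.21901298, 0.53166233, 0.20608317]), 'eef_rot': array([ 5.98173833e-06,  1.94143771e-01,  9.80973086e-01, -2.05174183e-05]), 'wrist_force': array([ 0.3494804 ,  0.07690659, -0.1447822 ]), 'torque': array([ 0.02766184,  0.02179838, -0.02575332]), 'opening': 0.9993620117734278}
```

```bash
python3 - <<'E'
import cv2
a=cv2.imread('pics/top0.png'); cv2.imwrite('pics/t0c.png',cv2.resize(a[150:270,210:430],None,fx=3.6,fy=3.6,interpolation=2))
a=cv2.imread('pics/scene0.png'); cv2.imwrite('pics/s0c.png',cv2.resize(a[120:290,200:420],None,fx=3.5,fy=3.5,interpolation=2))
E
```

```text
(no output)
```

View pics/t0c.png

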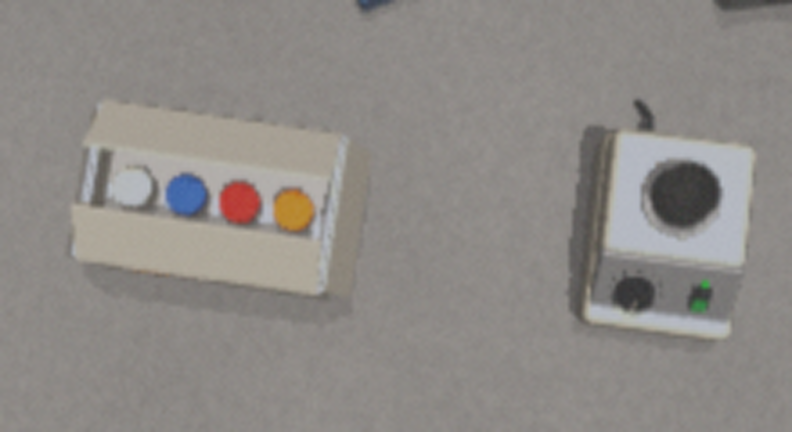

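View pics/s0c.png

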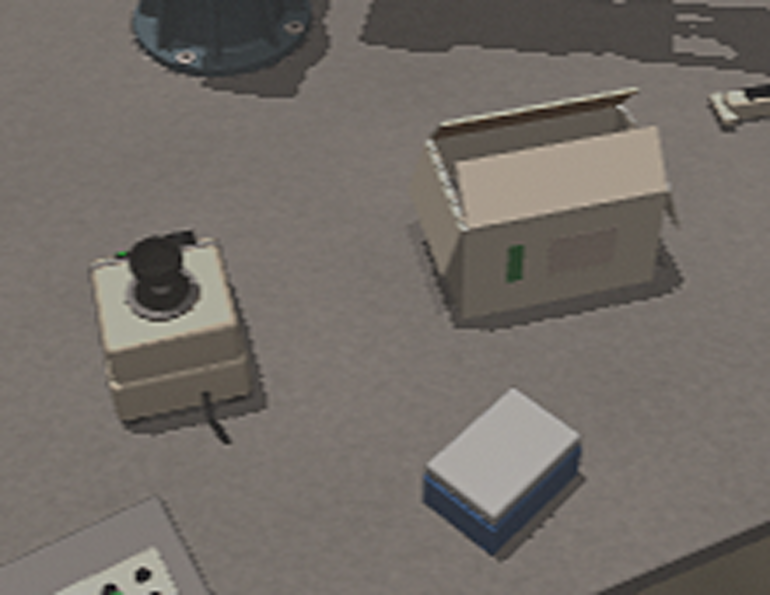

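View pics/top0.png

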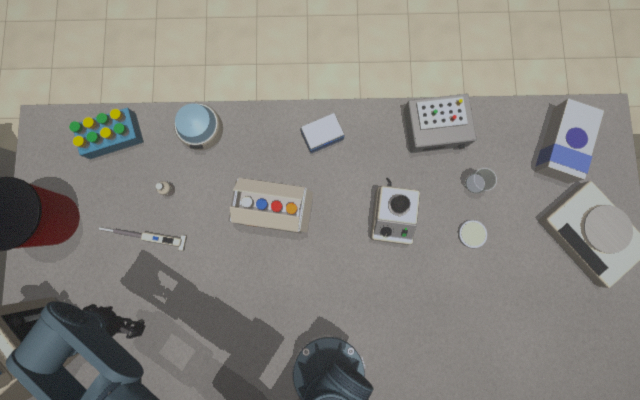

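View pics/wrist0.png

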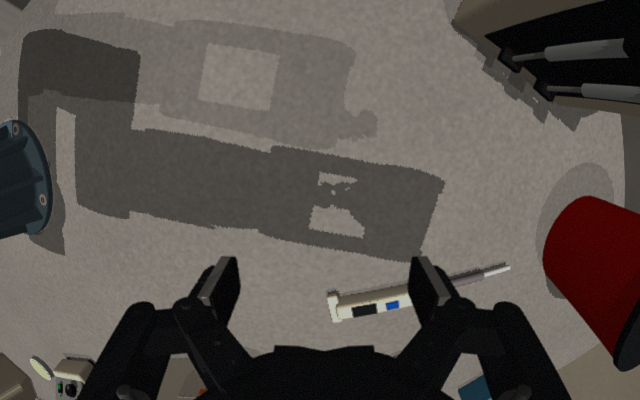

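```bash
python3 - <<'E'
import json
from h import *
c=camera('top'); s=camera('scene')
p=lambda u,v:(u/3.6+210,v/3.6+150)
T={}
for n,(u,v) in dict(white=(132,187),blue=(187,195),red=(240,202),orange=(294,210)).items():
    T[n]=atz(c,*p(u,v),.12); print(n,T[n].round(4))
d=T['orange']-T['white'];print('len',np.linalg.norm(d),'dir',np.degrees(np.arctan2(d[1],d[0])))
for n,(u,v,z) in dict(cuprim=(685,192,.165),mixTL=(617,130,.115),mixTR=(753,147,.115),wall_s1=(349,138,.13),wall_s2=(322,292,.13),wall_n1=(100,102,.13),wall_n2=(73,207,.13)).items():
    print(n,atz(c,*p(u,v),z).round(4))
# cup two-view
q=lambda u,v:(u/3.5+200,v/3.5+120)
o1,d1=ray(c,*p(685,192));o2,d2=ray(s,*q(157,250))
A=np.c_[d1,-d2];t=np.linalg.lstsq(A,o2-o1,rcond=None)[0];print('cup',o1+d1*t[0],o2+d2*t[1])
E
```

```text
white [0.5312 0.237  0.12  ]
blue [0.5235 0.1905 0.12  ]
red [0.5167 0.1458 0.12  ]
orange [0.509  0.1004 0.12  ]
len 0.13838755752269483 dir -99.24464938204781
cuprim [ 0.5127 -0.2207  0.165 ]
mixTL [ 0.5724 -0.1748  0.115 ]
mixTR [ 0.5554 -0.2897  0.115 ]
wall_s1 [0.5678 0.0528 0.13  ]
wall_s2 [0.4394 0.077  0.13  ]
wall_n1 [0.6029 0.2627 0.13  ]
wall_n2 [0.5142 0.2843 0.13  ]
cup [ 0.51242155 -0.22023058  0.16761707] [ 0.51296213 -0.21852423  0.16735559]
```

Emit:
arm_command(motion="0 0 -0.2 0 0 -0.11 0; 0 0 -0.2 0 0 -0.11 0; 0 0 0 0 0 0 0")

```text
time_s: 1.6
eef_pos: [0.2178, 0.5298, 0.2854]
eef_rot: [-0.002, 0.075, 0.997, -0.003]
wrist_force: [-0.4, 0.5, 1.1]
opening: 0.605
```

```bash
cat >> h.py <<'E'
C=np.array([.520,.1684]); ex=np.array([.987,-.1606]); ey=np.array([.1606,.987])
def cart(x,y,z): return np.r_[C+x*ex+y*ey,z]
def show(t=None):
    o=get_obs(); M=q2R(o['eef_rot']); p=o['eef_pos']
    d=p[:2]-C
    print('t',round(o['time_s'],2),'tcp',p.round(4),'carton xy',round(d@ex,4),round(d@ey,4),'yawx',np.degrees(np.arctan2(M[1,0],M[0,0])).round(2),'z',M[:,2].round(3),'F',o['wrist_force'].round(2),'op',round(o['opening'],3))
    if t is not None: print('units to target', (M.T@(np.asarray(t)-p)/.2).round(3))
    return o
E
python3 -c "
from h import *
show(cart(0,-.0,.25))"
```

```text
t 1.6 tcp [0.2178 0.5298 0.2854] carton xy -0.3563 0.3082 yawx 171.39 z [-0.005 -0.007 -1.   ] F [-0.37  0.53  1.06] op 0.605
units to target [-1.765 -1.559  0.182]
```

Emit:
arm_command(motion="-.15 -.13 0 0 0 0 0; -.15 -.13 0 0 0 0 0; -.15 -.13 0 0 0 0 0; -.15 -.13 0 0 0 0 0; -.15 -.13 0 0 0 0 0; -.15 -.13 0 0 0 0 0; -.15 -.13 0 0 0 0 0; -.15 -.13 0 0 0 0 0; -.15 -.13 0 0 0 0 0; -.15 -.13 0 0 0 0 0")

```text
time_s: 2.43
eef_pos: [0.4826, 0.2242, 0.2901]
eef_rot: [0.002, 0.069, 0.998, 0.003]
wrist_force: [-0.6, 1.0, -0.4]
opening: 0.0
```

```bash
python3 -c "
from h import *
show(cart(0,-.0,.25))
snap('wrist','w1.png')"
```

```text
t 2.43 tcp [0.4826 0.2242 0.2901] carton xy -0.0459 0.0491 yawx 172.06 z [ 0.005  0.005 -1.   ] F [-0.63  0.97 -0.43] op 0.0
units to target [-0.223 -0.252  0.2  ]
```

View pics/w1.png

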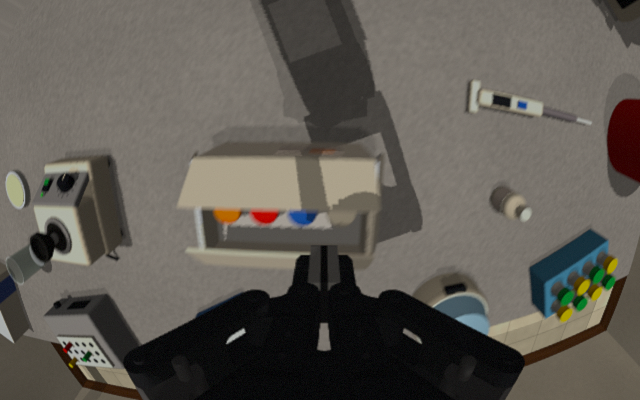

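Emit:
arm_command(motion="-.12 -.13 0 0 0 0.02 0; -.1 -.12 0 0 0 0 0; 0 0 .15 0 0 0 0; 0 0 .15 0 0 0 0; 0 0 0 0 0 0 0")

```text
time_s: 2.9
eef_pos: [0.5279, 0.1577, 0.2302]
eef_rot: [0.007, 0.089, 0.996, 0.001]
wrist_force: [-1.6, 0.4, -1.6]
opening: -0.003
```

```bash
python3 -c "
from h import *
show(cart(0,-.0,.15))
snap('wrist','w2.png')
a=snap('top','t2.png')['img'][150:270,210:430,::-1]; cv2.imwrite('pics/t2c.png',cv2.resize(a,None,fx=3.6,fy=3.6,interpolation=2))"
```

```text
t 2.9 tcp [0.5279 0.1577 0.2302] carton xy 0.0095 -0.0093 yawx 169.82 z [ 0.015  0.001 -1.   ] F [-1.56  0.42 -1.57] op -0.003
units to target [0.054 0.045 0.4  ]
```

View pics/w2.png

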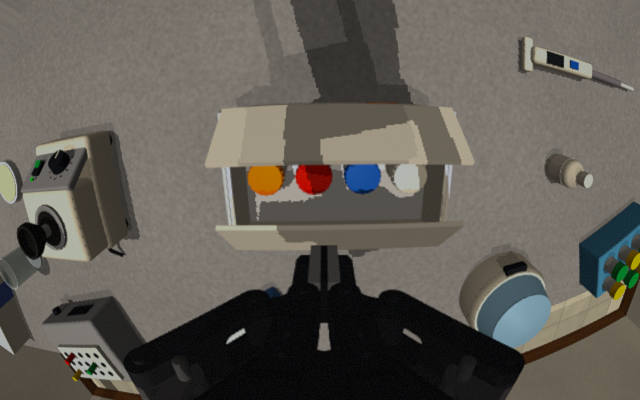

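```bash
python3 -c "
import cv2
a=cv2.imread('pics/w2.png')[100:300,150:450]; cv2.imwrite('pics/w2c.png',cv2.resize(a,None,fx=2.5,fy=2.5,interpolation=2))"
```

```text
(no output)
```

View pics/w2c.png

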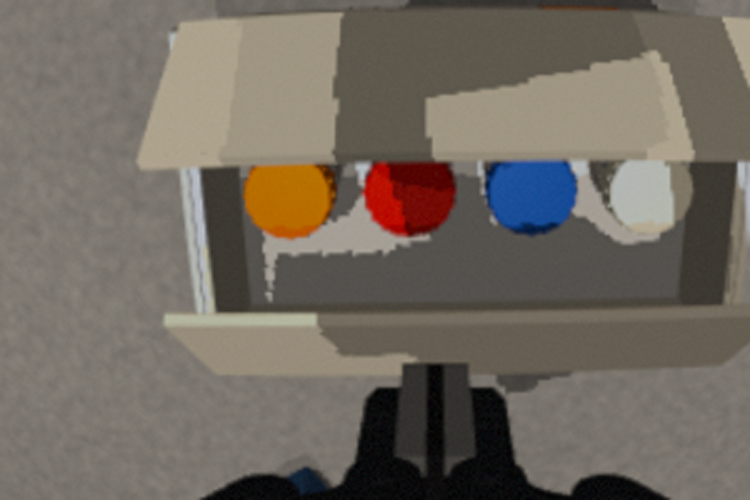

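```bash
cat >> h.py <<'E'
KW=np.array([[309.7,0,323.6],[0,309.7,199.4]])
def wray(c,o,u,v):
    K=c['intrinsics'];f=K[0,0]; x=u-K[0,2]; y=v-K[1,2]; r=np.hypot(x,y); th=r/f
    d=np.array([np.sin(th)*x/r,np.sin(th)*y/r,np.cos(th)]); m=np.array(c['mount'])
    M=q2R(o['eef_rot']); return M@m[:3,3]+o['eef_pos'], M@m[:3,:3]@d
def tri(*rays):
    A=np.zeros((3,3));b=np.zeros(3)
    for o,d in rays:
        d=d/np.linalg.norm(d);P=np.eye(3)-np.outer(d,d);A+=P;b+=P@o
    x=np.linalg.solve(A,b); return x,[round(float(np.linalg.norm((np.eye(3)-np.outer(d,d)/(d@d))@(x-o))),4) for o,d in rays]
E
python3 -c "
from h import *
o=get_obs(); w=camera('wrist'); c=camera('top')
f=lambda u,v:(150+u/2.5,100+v/2.5)
p=lambda u,v:(u/3.6+210,v/3.6+150)
for n,a,b in [('blue',(532,192),(187,195)),('orange',(290,195),(294,210)),('red',(410,193),(240,202)),('white',(651,190),(132,187))]:
    r=wray(w,o,*f(*a)); print(n,tri(r,ray(c,*p(*b))), (r[0]+r[1]*(.12-r[0][2])/r[1][2]).round(4))
show(cart(0,0,.2))
"
```

```text
blue (array([0.52348007, 0.19270288, 0.13266128]), [0.0042, 0.0042]) [0.5287 0.1978 0.12  ]
orange (array([0.51342617, 0.10268506, 0.10746514]), [0.0034, 0.0034]) [0.5136 0.1069 0.12  ]
red (array([0.52049692, 0.14920216, 0.1112859 ]), [0.0037, 0.0037]) [0.5211 0.1522 0.12  ]
white (array([0.52681689, 0.23401174, 0.1501591 ]), [0.0027, 0.0027]) [0.5357 0.2441 0.12  ]
t 3.1 tcp [0.531  0.1594 0.2375] carton xy 0.0123 -0.0071 yawx 169.98 z [ 0.025  0.002 -1.   ] F [-0.28 -0.47  0.18] op 0.003
units to target [0.066 0.034 0.186]
```

```bash
python3 -c "
from h import *
for i in range(6):
    o=show(); print(o['q'].round(4),o['dq'].round(3)); camera('top')
"
```

```text
t 3.1 tcp [0.531  0.1594 0.2375] carton xy 0.0123 -0.0071 yawx 169.98 z [ 0.025  0.002 -1.   ] F [-0.28 -0.47  0.18] op 0.003
[ 7.7600e-02  9.0200e-02  1.6446e+00 -1.0000e-04  1.3817e+00 -1.3184e+00] [ 0.005 -0.009 -0.007  0.    -0.005 -0.002]
t 3.15 tcp [0.5312 0.1595 0.2378] carton xy 0.0125 -0.007 yawx 169.99 z [ 0.026  0.002 -1.   ] F [-0.26 -0.46  0.43] op 0.001
[ 7.7800e-02  8.9800e-02  1.6444e+00 -2.0000e-04  1.3814e+00 -1.3184e+00] [ 0.002 -0.004  0.001 -0.    -0.005 -0.002]
t 3.2 tcp [0.5312 0.1595 0.2377] carton xy 0.0124 -0.007 yawx 170.0 z [ 0.026  0.002 -1.   ] F [1.16 0.01 0.3 ] op 0.003
[ 7.7800e-02  8.9700e-02  1.6446e+00 -2.0000e-04  1.3812e+00 -1.3185e+00] [ 0.001  0.002  0.007 -0.001 -0.003  0.001]
t 3.25 tcp [0.531  0.1595 0.2375] carton xy 0.0123 -0.0071 yawx 170.0 z [ 0.026  0.002 -1.   ] F [ 0.21 -0.46  0.24] op 0.003
[ 7.7800e-02  8.9800e-02  1.6450e+00 -2.0000e-04  1.3810e+00 -1.3186e+00] [-0.002  0.002  0.006 -0.001 -0.005 -0.002]
t 3.3 tcp [0.5309 0.1594 0.2372] carton xy 0.0122 -0.0072 yawx 170.0 z [ 0.025  0.002 -1.   ] F [-0.08  0.9   0.13] op -0.002
[ 7.7600e-02  9.0000e-02  1.6454e+00 -3.0000e-04  1.3809e+00 -1.3186e+00] [-0.002  0.005  0.008 -0.    -0.002 -0.002]
t 3.35 tcp [0.5307 0.1593 0.2369] carton xy 0.0121 -0.0073 yawx 169.99 z [ 0.025  0.002 -1.   ] F [ 0.49 -0.23  0.59] op -0.006
[ 7.7500e-02  9.0300e-02  1.6458e+00 -2.0000e-04  1.3808e+00 -1.3187e+00] [-0.003  0.007  0.005 -0.001 -0.003 -0.001]
```

```bash
cat >> h.py <<'E'
def go(t,yawx):
    o=show(t); M=q2R(o['eef_rot']); a=np.radians(yawx)
    G=np.c_[[np.cos(a),np.sin(a),0],[np.sin(a),-np.cos(a),0],[0,0,-1]]
    print('turn units',(R.from_matrix(M.T@G).as_rotvec()/(np.pi/3)).round(3)); return o
E
python3 -c "
from h import *
w=snap('wrist','w3.png'); o=go(cart(0,0,.2),170.76)
a=w['img'][100:300,150:450,::-1]; cv2.imwrite('pics/w3c.png',cv2.resize(a,None,fx=2.5,fy=2.5,interpolation=2))
for t in ['tube_blue','tube_red_mid','tube_orange_mid','tube_white_mid']:
  print(t,search_frame('wrist',t)[:2])
"
```

```text
t 3.45 tcp [0.5305 0.1591 0.2363] carton xy 0.0119 -0.0075 yawx 169.98 z [ 0.024  0.002 -1.   ] F [-0.04 -0.3   0.3 ] op -0.001
units to target [0.064 0.036 0.18 ]
turn units [ 0.005  0.022 -0.013]
tube_blue [{'box': [341.7, 158.3, 377.3, 190.4], 'conf': 0.89}]
tube_red_mid []
tube_orange_mid [{'box': [249.8, 159.1, 283.6, 190.5], 'conf': 0.77}]
tube_white_mid [{'box': [384.0, 157.5, 426.5, 184.7], 'conf': 0.9}, {'box': [0.2, 246.0, 41.9, 283.1], 'conf': 0.53}]
```

View pics/w3c.png

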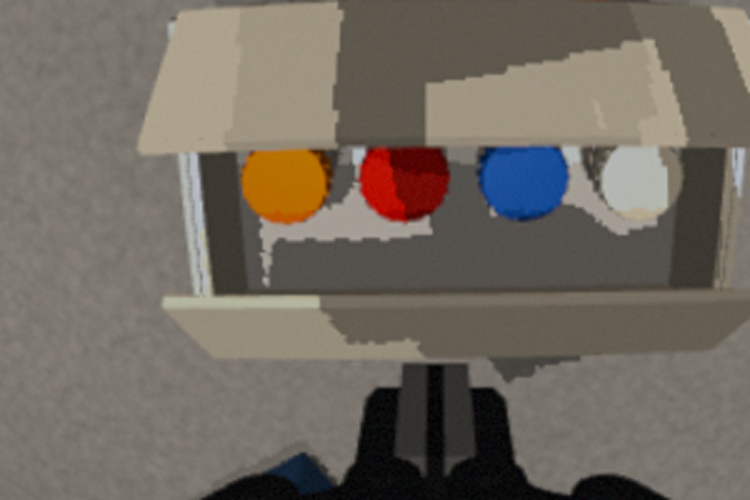

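```bash
python3 -c "
from h import *
o=get_obs(); w=camera('wrist'); c=camera('top')
f=lambda u,v:(150+u/2.5,100+v/2.5)
p=lambda u,v:(u/3.6+210,v/3.6+150)
P=[]
for n,a,b in [('blue',(524,178),(187,195)),('orange',(286,182),(294,210)),('red',(405,180),(240,202)),('white',(638,178),(132,187))]:
    r=wray(w,o,*f(*a)); print(n,tri(r,ray(c,*p(*b))), (r[0]+r[1]*(.12-r[0][2])/r[1][2]).round(4))
go(cart(0,0,.2),170.76)
"
```

```text
blue (array([0.52576758, 0.19436663, 0.10873074]), [0.0024, 0.0024]) [0.5237 0.1957 0.12  ]
orange (array([0.51192123, 0.10208006, 0.10288221]), [0.0012, 0.0012]) [0.5093 0.1066 0.12  ]
red (array([0.5200792 , 0.1488903 , 0.10113833]), [0.0017, 0.0017]) [0.5167 0.1514 0.12  ]
white (array([0.53068915, 0.23789227, 0.12187234]), [0.0013, 0.0013]) [0.531  0.2396 0.12  ]
t 3.75 tcp [0.5303 0.1588 0.2356] carton xy 0.0117 -0.0078 yawx 169.95 z [ 0.023  0.001 -1.   ] F [-0.76 -0.41 -0.75] op -0.003
units to target [0.063 0.037 0.177]
turn units [ 0.005  0.021 -0.013]
```

Emit:
arm_command(motion=".063 .037 0 .005 .021 -.013 0; 0 0 0 0 0 0 0; 0 0 .15 0 0 0 0; 0 0 .15 0 0 0 0; 0 0 .1 0 0 0 0; 0 0 0 0 0 0 0; 0 0 0 0 0 0 0")

```text
time_s: 4.33
eef_pos: [0.5187, 0.1709, 0.1551]
eef_rot: [0.001, 0.079, 0.997, 0.0]
wrist_force: [-0.7, 0.2, 1.1]
opening: 0.002
```

```bash
python3 -c "
from h import *
go(cart(0,0,.15),170.76)
"
```

```text
t 4.33 tcp [0.5187 0.1709 0.1551] carton xy -0.0017 0.0023 yawx 170.95 z [ 0.001  0.    -1.   ] F [-0.67  0.16  1.06] op 0.002
units to target [-0.009 -0.011  0.026]
turn units [0.001 0.001 0.003]
```

Now push the near flap outward (tool +x).

Emit:
arm_command(motion=".08 0 .02 0 0 0 0; .08 0 0.01 0 0 0 0; .08 0 0 0 0 0 0; .08 0 0 0 0 0 0; .08 0 0 0 0 0 0; .08 0 0 0 0 0 0; .08 0 0 0 0 0 0; 0 0 0 0 0 0 0")

```text
time_s: 5.0
eef_pos: [0.4113, 0.1904, 0.1604]
eef_rot: [0.009, 0.079, 0.997, 0.002]
wrist_force: [-0.5, 0.1, -0.3]
opening: -0.0
```

```bash
python3 -c "
from h import *
go(cart(-.11,0,.15),170.76)
snap('wrist','w4.png')
"
```

```text
t 5.0 tcp [0.4113 0.1904 0.1604] carton xy -0.1109 0.0043 yawx 170.96 z [ 0.018  0.002 -1.   ] F [-0.5   0.15 -0.29] op -0.0
units to target [-0.003 -0.022  0.052]
turn units [0.005 0.016 0.003]
```

View pics/w4.png

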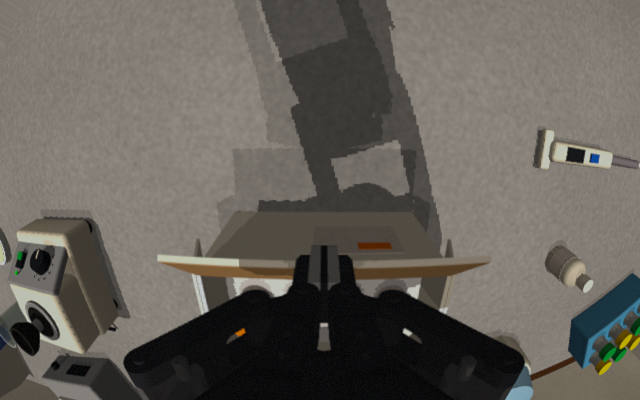

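Emit:
arm_command(motion="0 -.01 .03 .003 .016 0 0; .03 0 .03 0 0 0 0; 0 0 .02 0 0 0 0; 0 0 0 0 0 0 0; 0 0 0 0 0 0 0")

```text
time_s: 5.47
eef_pos: [0.4116, 0.1893, 0.1479]
eef_rot: [0.003, 0.079, 0.997, 0.002]
wrist_force: [-0.2, 0.6, -0.0]
opening: 0.0
```

```bash
python3 -c "
from h import *
go(cart(-.11,0,.23),170.76)
snap('wrist','w5.png')
"
```

```text
t 5.47 tcp [0.4116 0.1893 0.1479] carton xy -0.1103 0.0032 yawx 170.94 z [ 0.007  0.003 -1.   ] F [-0.17  0.61 -0.  ] op 0.0
units to target [-0.004 -0.014 -0.41 ]
turn units [0.004 0.006 0.003]
```

View pics/w5.png

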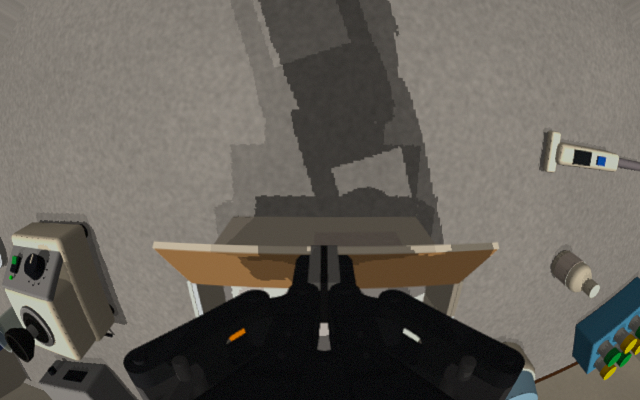

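Emit:
arm_command(motion="0 0 -.15 0 0 0 0; 0 0 -.15 0 0 0 0; -.15 -.01 0 0 0 0 0; -.15 0 0 0 0 0 0; -.15 0 0 0 0 0 0; 0 0 0 0 0 0 0; 0 0 0 0 0 0 0")

```text
time_s: 6.1
eef_pos: [0.5062, 0.1708, 0.2113]
eef_rot: [0.004, 0.08, 0.997, 0.002]
wrist_force: [-0.2, 0.5, -0.9]
opening: -0.002
```

```bash
python3 -c "
from h import *
go(cart(0,0,.15),170.76)
"
```

```text
t 6.1 tcp [0.5062 0.1708 0.2113] carton xy -0.014 0.0002 yawx 170.88 z [ 0.008  0.002 -1.   ] F [-0.2   0.51 -0.88] op -0.002
units to target [-0.068 -0.002  0.307]
turn units [0.003 0.007 0.002]
```

Emit:
arm_command(motion="-.04 0 .14 .003 .007 0 0; 0 0 .12 0 0 0 0; 0 0 .05 0 0 0 0; -.08 0 0 0 0 0 0; -.08 0 0 0 0 0 0; -.08 0 0 0 0 0 0; -.08 0 0 0 0 0 0; -.08 0 0 0 0 0 0; -.08 0 0 0 0 0 0; 0 0 0 0 0 0 0")

```text
time_s: 6.93
eef_pos: [0.6062, 0.1553, 0.1464]
eef_rot: [-0.004, 0.078, 0.997, -0.0]
wrist_force: [-0.5, -0.9, 0.5]
opening: 0.001
```

```bash
python3 -c "
from h import *
go(cart(.11,0,.15),170.76)
snap('wrist','w6.png')
a=snap('scene','s6.png')['img'][120:290,200:420,::-1]; cv2.imwrite('pics/s6c.png',cv2.resize(a,None,fx=3.5,fy=3.5,interpolation=2))
"
```

```text
t 6.93 tcp [0.6062 0.1553 0.1464] carton xy 0.0872 0.0009 yawx 171.02 z [-0.008 -0.    -1.   ] F [-0.52 -0.89  0.52] op 0.001
units to target [-0.114 -0.005 -0.019]
turn units [-0.001 -0.007  0.004]
```

View pics/w6.png

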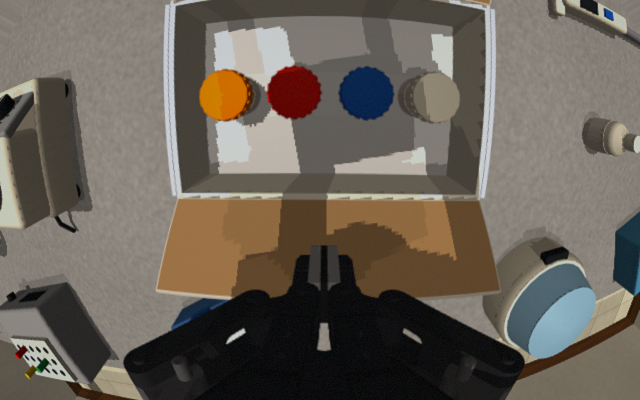

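View pics/s6c.png

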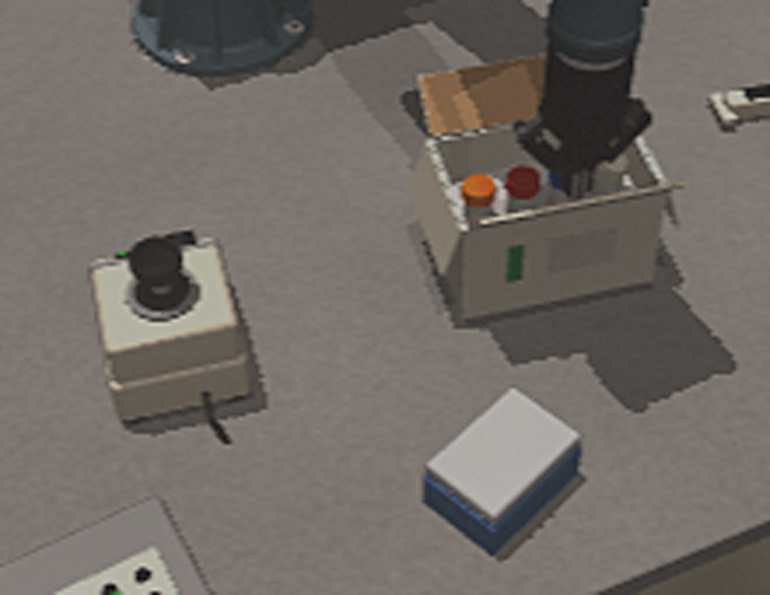

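Emit:
arm_command(motion="-.06 0 0 0 0 0 0; -.05 0 0 0 0 0 0; 0 0 0 0 0 0 0; 0 0 0 0 0 0 0")

```text
time_s: 7.37
eef_pos: [0.622, 0.154, 0.146]
eef_rot: [-0.007, 0.077, 0.997, -0.0]
wrist_force: [0.7, 0.2, 0.2]
opening: 0.004
```

```bash
python3 -c "
from h import *
camera('top')
w=snap('wrist','w7.png')
o=go(cart(.0,0.0,.25),170.76)
w=camera('wrist');cv2.imwrite('pics/w7.png',w['img'][:,:,::-1])
for t in ['tube_blue','tube_red_mid','tube_orange_mid','tube_white_mid']:
  for b in search_frame('wrist',t)[:1]:
    b=b['box'];print(t,b); u,v=(b[0]+b[2])/2,(b[1]+b[3])/2; r=wray(w,o,u,v); print((r[0]+r[1]*(.12-r[0][2])/r[1][2]).round(4))
"
```

```text
t 7.47 tcp [0.622 0.154 0.146] carton xy 0.103 0.0022 yawx 171.17 z [-0.013  0.    -1.   ] F [0.99 0.31 0.22] op -0.002
units to target [ 0.522 -0.008 -0.513]
turn units [-0.002 -0.013  0.007]
tube_blue [335.5, 42.4, 391.3, 95.5]
[0.5248 0.1946 0.12  ]
tube_red_mid [264.6, 40.3, 321.4, 96.4]
[0.5179 0.1516 0.12  ]
tube_orange_mid [198.2, 47.4, 256.7, 99.5]
[0.5124 0.1097 0.12  ]
tube_white_mid [398.0, 49.7, 457.2, 98.0]
[0.5317 0.2358 0.12  ]
```

View pics/w7.png

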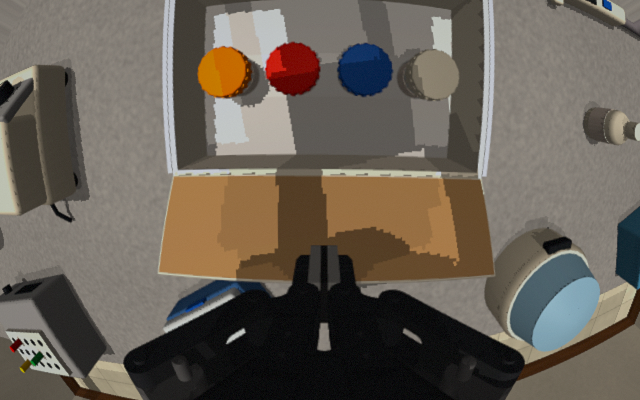

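Emit:
arm_command(motion="0 0 -.15 0 -.012 0.007 0; 0 0 -.15 0 0 0 0; 0 0 -.15 0 0 0.118 .3; 0 0 -.1 0 0 .118 .5; 0 0 0 0 0 .118 .6; 0 0 0 0 0 .118 .6; 0 0 0 0 0 .118 .6; 0 0 0 0 0 .118 .6; 0 0 0 0 0 .118 .6; 0 0 0 0 0 .118 .6")

```text
time_s: 8.55
eef_pos: [0.6212, 0.1542, 0.2618]
eef_rot: [-0.0, 0.55, 0.835, -0.001]
wrist_force: [-0.3, 0.1, -0.3]
opening: 0.602
```

Emit:
arm_command(motion="0 0 0 0 0 .118 .6; 0 0 0 0 0 .118 .6; 0 0 0 0 0 .118 .6; 0 0 0 0 0 .118 .6; 0 0 0 0 0 .1 .6; 0 0 0 0 0 0 .6")

```text
time_s: 9.05
eef_pos: [0.6204, 0.1543, 0.262]
eef_rot: [0.0, 0.777, 0.63, -0.001]
wrist_force: [0.1, -0.3, 0.5]
opening: 0.6
```

```bash
python3 -c "
from h import *
o=go([.524,.193,.2],80.76)
"
```

```text
t 9.05 tcp [0.6204 0.1543 0.262 ] carton xy 0.1014 0.0022 yawx 78.05 z [-0.002 -0.002 -1.   ] F [ 0.15 -0.26  0.45] op 0.6
units to target [ 0.09  -0.511  0.31 ]
turn units [-0.001  0.002 -0.045]
```

Emit:
arm_command(motion="0 0 0 0 0 -.045 .6; 0.04 -.17 0 0 0 0 .6; .04 -.17 0 0 0 0 .6; 0 -.17 .1 0 0 0 .6; 0 0 .1 0 0 0 .6; 0 0 0 0 0 0 .6; 0 0 0 0 0 0 .6")

```text
time_s: 9.63
eef_pos: [0.5167, 0.186, 0.2188]
eef_rot: [-0.001, 0.754, 0.657, -0.002]
wrist_force: [-0.2, 0.8, 0.6]
opening: 0.599
```

```bash
python3 -c "
from h import *
camera('top')
w=snap('wrist','w8.png')
o=go([.524,.193,.2],80.76)
w=camera('wrist')
for t in ['tube_blue']:
  for b in search_frame('wrist',t)[:1]:
    b=b['box'];print(t,b); u,v=(b[0]+b[2])/2,(b[1]+b[3])/2; r=wray(w,o,u,v); print((r[0]+r[1]*(.12-r[0][2])/r[1][2]).round(4))
"
```

```text
t 9.73 tcp [0.5181 0.1857 0.2195] carton xy -0.0047 0.0168 yawx 82.03 z [-0.003 -0.002 -1.   ] F [ 0.48 -0.23  0.21] op 0.6
units to target [0.04  0.025 0.097]
turn units [-0.003  0.002  0.021]
tube_blue [309.6, 154.5, 350.6, 197.7]
[0.5249 0.1992 0.12  ]
```

View pics/w8.png

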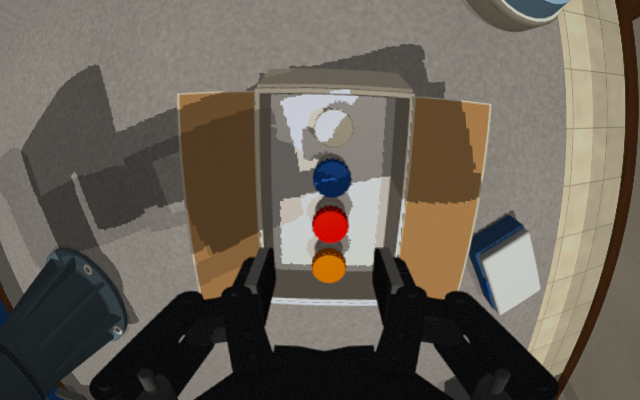

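Emit:
arm_command(motion=".04 .022 .09 0 0 .021 .6; 0 0 0 0 0 0 .6; 0 0 0 0 0 0 .6")

```text
time_s: 10.08
eef_pos: [0.5287, 0.1923, 0.2054]
eef_rot: [0.002, 0.762, 0.647, 0.001]
wrist_force: [1.7, 0.5, 0.8]
opening: 0.603
```

```bash
python3 -c "
from h import *
camera('top')
w=snap('wrist','w9.png')
o=go([.524,.194,.092],80.76)
w=camera('wrist')
cv2.imwrite('pics/w9c.png',cv2.resize(w['img'][100:300,200:460,::-1],None,fx=3,fy=3,interpolation=2))
# project expected cap-top ring and the midline of the fingers for several candidate y
m=np.array(w['mount']);M=q2R(o['eef_rot'])
def proj(p):
    x=m[:3,:3].T@(M.T@(np.array(p)-o['eef_pos'])-m[:3,3]); r=np.hypot(x[0],x[1]); th=np.arctan2(r,x[2]); K=w['intrinsics']; return (K[0,0]*th*x[0]/r+K[0,2],K[0,0]*th*x[1]/r+K[1,2])
for y in (.190,.194,.198): print(y,np.round(proj([.524,y,.12]),1), (np.round(proj([.524,y,.12]),1)-[200,100])*3)
"
```

```text
t 10.18 tcp [0.5281 0.1923 0.205 ] carton xy 0.0042 0.0249 yawx 80.65 z [ 0.004 -0.001 -1.   ] F [ 0.44  0.05 -1.32] op 0.605
units to target [ 0.005 -0.024  0.565]
turn units [ 0.004  0.    -0.002]
0.19 [319.7 199.8] [359.1 299.4]
0.194 [318.9 195.4] [356.7 286.2]
0.198 [318.1 191. ] [354.3 273. ]
```

View pics/w9c.png

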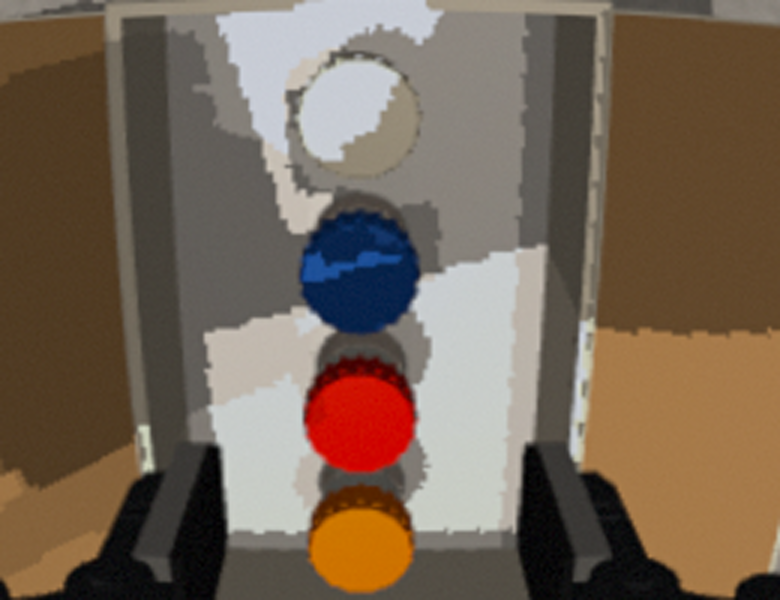

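Emit:
arm_command(motion=".016 -.016 0 .004 0 0 .6; 0 0 0 0 0 0 .6; 0 0 .1 0 0 0 .6; 0 0 .1 0 0 0 .6; 0 0 .1 0 0 0 .6; 0 0 .05 0 0 0 .6; 0 0 0 0 0 0 .6; 0 0 0 0 0 0 .6")

```text
time_s: 10.9
eef_pos: [0.5279, 0.1966, 0.1385]
eef_rot: [0.002, 0.762, 0.648, 0.003]
wrist_force: [0.1, 0.4, 0.9]
opening: 0.605
```

```bash
python3 -c "
from h import *
camera('top')
o=go([.5255,.196,.092],80.76)
w=snap('wrist','w10.png')
"
```

```text
t 10.95 tcp [0.528  0.1966 0.1387] carton xy 0.0034 0.0291 yawx 80.73 z [ 0.008  0.001 -1.   ] F [-0.2   0.81 -0.17] op 0.602
units to target [-0.006 -0.014  0.233]
turn units [ 0.008 -0.002 -0.   ]
```

View pics/w10.png

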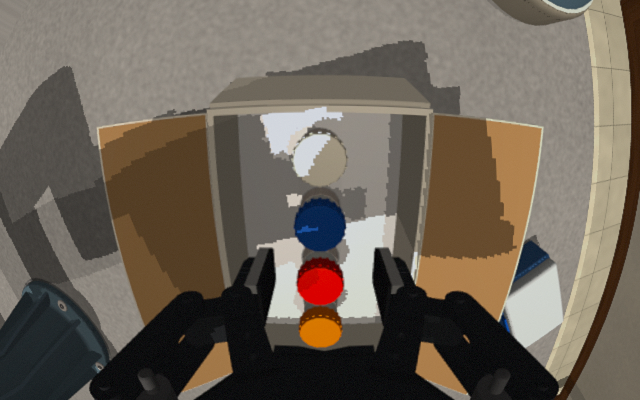

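Emit:
arm_command(motion="-.004 -.012 0 .008 0 0 .6; 0 0 0 0 0 0 .6; 0 0 .08 0 0 0 .6; 0 0 .08 0 0 0 .6; 0 0 .05 0 0 0 .6; 0 0 .03 0 0 0 .6; 0 0 0 0 0 0 .6; 0 0 0 0 0 0 .6")

```text
time_s: 11.67
eef_pos: [0.5314, 0.1973, 0.0972]
eef_rot: [0.002, 0.762, 0.648, 0.006]
wrist_force: [-0.0, -0.3, -0.5]
opening: 0.603
```

```bash
python3 -c "
from h import *
camera('top')
o=go([.5255,.196,.088],80.76)
w=snap('wrist','w11.png')
"
```

```text
t 11.72 tcp [0.5314 0.1972 0.0972] carton xy 0.0066 0.0303 yawx 80.75 z [ 0.013  0.004 -1.   ] F [ 0.39 -0.04  0.39] op 0.601
units to target [-0.011 -0.029  0.046]
turn units [ 0.012 -0.006 -0.   ]
```

View pics/w11.png

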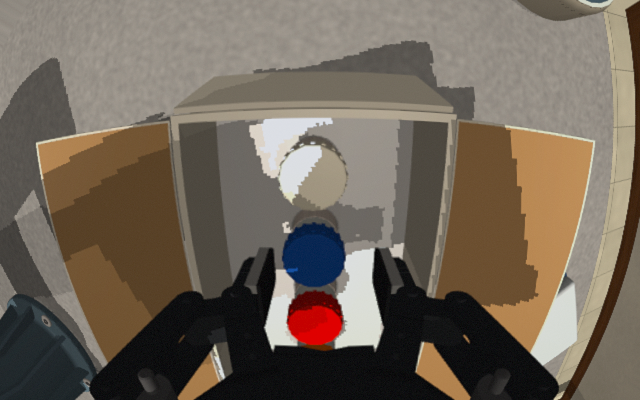

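Emit:
arm_command(motion="-.008 -.03 .02 .014 -.006 0 .6; 0 0 0 0 0 0 .6; 0 0 .02 0 0 0 .6; 0 0 0 0 0 0 .6; 0 0 0 0 0 0 .6")

```text
time_s: 12.18
eef_pos: [0.5262, 0.1969, 0.0908]
eef_rot: [-0.0, 0.762, 0.648, 0.0]
wrist_force: [0.3, -0.2, 0.1]
opening: 0.598
```

```bash
python3 -c "
from h import *
camera('top')
o=go([.5255,.196,.088],80.76)
w=snap('wrist','w12.png')
"
```

```text
t 12.23 tcp [0.526  0.1969 0.0906] carton xy 0.0013 0.0291 yawx 80.76 z [-0.001  0.001 -1.   ] F [-0.39  0.29  0.64] op 0.599
units to target [-0.005 -0.002  0.013]
turn units [-0.001 -0.001 -0.   ]
```

View pics/w12.png

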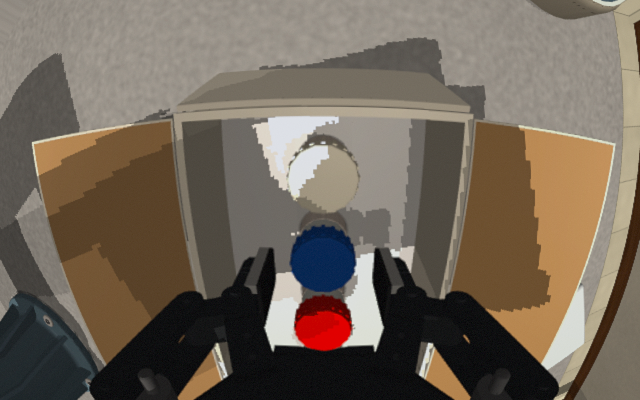

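```bash
python3 -c "
from h import *
w=camera('wrist');m=np.array(w['mount']);K=w['intrinsics']
for x in (-.004,0,.004):
    p=m[:3,:3].T@(np.array([x,0,-.0294])-m[:3,3]); r=np.hypot(p[0],p[1]);th=np.arctan2(r,p[2]);print(x,(K[0,0]*th*p[:2]/r+K[:2,2]).round(1))
cv2.imwrite('pics/w12c.png',cv2.resize(w['img'][200:340,220:430,::-1],None,fx=3.5,fy=3.5,interpolation=2))
"
```

```text
-0.004 [324.9 271.4]
0 [324.9 264.9]
0.004 [324.9 258.2]
```

View pics/w12c.png

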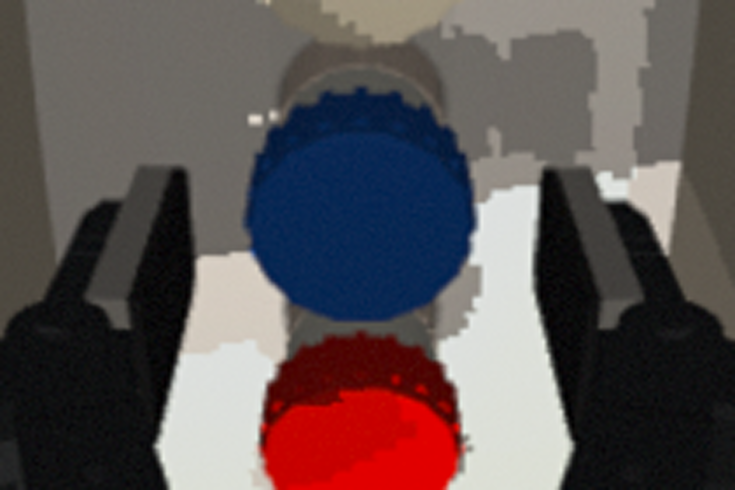

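Emit:
arm_command(motion="0 0 .01 0 0 0 .5; 0 0 0 0 0 0 0; 0 0 0 0 0 0 0; 0 0 0 0 0 0 0; 0 0 0 0 0 0 0; 0 0 0 0 0 0 0; 0 0 0 0 0 0 0")

```text
time_s: 12.92
eef_pos: [0.5267, 0.197, 0.0892]
eef_rot: [-0.0, 0.762, 0.648, 0.001]
wrist_force: [-0.6, -0.0, 0.5]
opening: 0.351
```

```bash
python3 -c "
from h import *
camera('top')
o=go([.5255,.196,.088],80.76)
w=snap('wrist','w13.png')
"
```

```text
t 12.97 tcp [0.5267 0.197  0.0892] carton xy 0.002 0.0293 yawx 80.76 z [ 0.001  0.001 -1.   ] F [-0.04 -0.17  0.64] op 0.352
units to target [-0.006 -0.005  0.006]
turn units [ 0.001 -0.001 -0.   ]
```

View pics/w13.png

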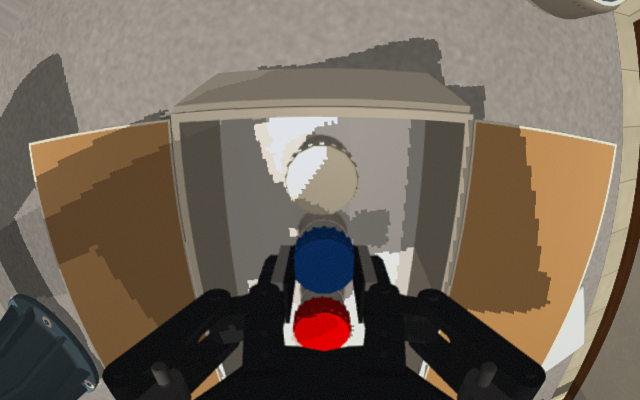

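Emit:
arm_command(motion="0 0 -.05 0 0 0 0; 0 0 -.08 0 0 0 0; 0 0 -.08 0 0 0 0; 0 0 -.08 0 0 0 0; 0 0 -.08 0 0 0 0; 0 0 0 0 0 0 0")

```text
time_s: 13.52
eef_pos: [0.5267, 0.1963, 0.1672]
eef_rot: [0.0, 0.762, 0.648, 0.0]
wrist_force: [0.4, 0.8, -0.4]
opening: 0.352
```

```bash
python3 -c "
from h import *
o=go([.5255,.196,.285],80.76)
w=snap('wrist','w14.png')
"
```

```text
t 13.52 tcp [0.5267 0.1963 0.1672] carton xy 0.0022 0.0287 yawx 80.74 z [ 0.001  0.    -1.   ] F [ 0.39  0.79 -0.4 ] op 0.352
units to target [-0.002 -0.005 -0.589]
turn units [ 0.001 -0.    -0.   ]
```

View pics/w14.png

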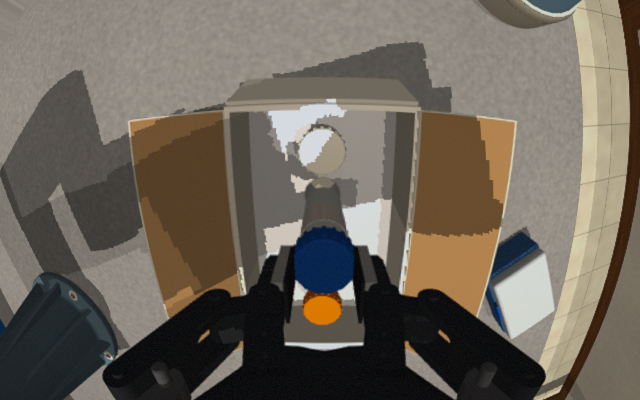

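Emit:
arm_command(motion="0 0 -.12 0 0 0 0; 0 0 -.15 0 0 0 0; 0 0 -.15 0 0 0 0; 0 0 -.15 0 0 0 0; 0 0 -.08 0 0 0 0; 0 0 0 0 0 0 0; 0 0 0 0 0 0 0")

```text
time_s: 14.15
eef_pos: [0.5215, 0.1955, 0.2917]
eef_rot: [-0.004, 0.762, 0.648, -0.007]
wrist_force: [0.6, -0.8, -0.8]
opening: 0.356
```

```bash
python3 -c "
from h import *
o=go([.5125,-.2195,.3],80.76)
a=snap('scene','s14.png')['img'][90:290,180:440,::-1]; cv2.imwrite('pics/s14c.png',cv2.resize(a,None,fx=3,fy=3,interpolation=2))
"
```

```text
t 14.15 tcp [0.5215 0.1955 0.2917] carton xy -0.0029 0.0269 yawx 80.73 z [-0.016 -0.002 -1.   ] F [ 0.56 -0.8  -0.85] op 0.356
units to target [-2.055  0.289 -0.036]
turn units [-0.015  0.005 -0.001]
```

View pics/s14c.png

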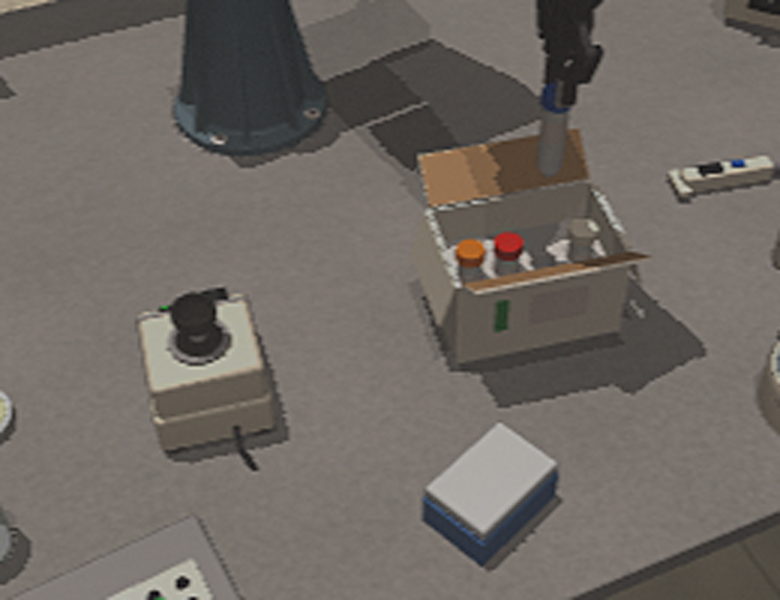

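Emit:
arm_command(motion="-.08 0 -.03 -.015 .005 0 0; -.14 .02 0 0 0 0 0; -.15 .025 0 0 0 0 0; -.15 .025 0 0 0 0 0; -.15 .025 0 0 0 0 0; -.15 .025 0 0 0 0 0; -.15 .025 0 0 0 0 0; -.15 .025 0 0 0 0 0; -.15 .025 0 0 0 0 0; -.1 .02 0 0 0 0 0")

```text
time_s: 15.03
eef_pos: [0.5091, -0.0868, 0.271]
eef_rot: [-0.014, 0.759, 0.651, -0.011]
wrist_force: [-0.3, 0.2, 0.2]
opening: 0.353
```

```bash
python3 -c "
from h import *
o=go([.5125,-.2195,.3],80.76)
"
```

```text
t 15.03 tcp [ 0.5091 -0.0868  0.271 ] carton xy 0.0302 -0.2536 yawx 81.31 z [-0.035  0.008 -0.999] F [-0.26  0.22  0.18] op 0.353
units to target [-0.653  0.112 -0.151]
turn units [-0.034 -0.002  0.009]
```

Emit:
arm_command(motion="-.05 0 -.1 -.034 -.002 .009 0; -.13 0.02 -.04 -.01 0 0 0; -.13 .02 -.02 0 0 0 0; -.13 .02 -.02 0 0 0 0; -.1 .01 0 0 0 0 0; 0 0 0 0 0 0 0; 0 0 0 0 0 0 0")

```text
time_s: 15.62
eef_pos: [0.4979, -0.2028, 0.2881]
eef_rot: [-0.009, 0.764, 0.645, -0.002]
wrist_force: [0.3, 0.1, -0.4]
opening: 0.355
```

```bash
python3 -c "
from h import *
o=go([.5125,-.2195,.29],80.76)
"
```

```text
t 15.62 tcp [ 0.4979 -0.2028  0.2881] carton xy 0.0378 -0.37 yawx 80.32 z [-0.014  0.011 -1.   ] F [ 0.28  0.1  -0.4 ] op 0.355
units to target [-0.07   0.086 -0.012]
turn units [-0.015 -0.009 -0.007]
```

Emit:
arm_command(motion="-.07 .086 0 -.015 -.009 -.007 0; 0 0 0 0 0 0 0; 0 0 0 0 0 0 0; 0 0 0 0 0 0 0")

```text
time_s: 15.95
eef_pos: [0.5106, -0.2156, 0.2809]
eef_rot: [-0.005, 0.761, 0.648, -0.001]
wrist_force: [0.6, 1.0, -0.1]
opening: 0.353
```

```bash
python3 -c "
from h import *
s=snap('scene','s15.png')
w=snap('wrist','w15.png')
o=go([.5125,-.2195,.29],80.76)
a=s['img'][100:260,180:300,::-1]; cv2.imwrite('pics/s15c.png',cv2.resize(a,None,fx=3.7,fy=3.7,interpolation=2))
a=snap('top','t15.png')['img'][140:260,340:480,::-1]; cv2.imwrite('pics/t15c.png',cv2.resize(a,None,fx=4,fy=4,interpolation=2))
"
```

```text
t 16.05 tcp [ 0.5106 -0.2155  0.2813] carton xy 0.0524 -0.3804 yawx 80.83 z [-0.008  0.007 -1.   ] F [ 0.23  0.54 -0.77] op 0.352
units to target [-0.018  0.012 -0.044]
turn units [-0.008 -0.005  0.001]
```

View pics/s15c.png

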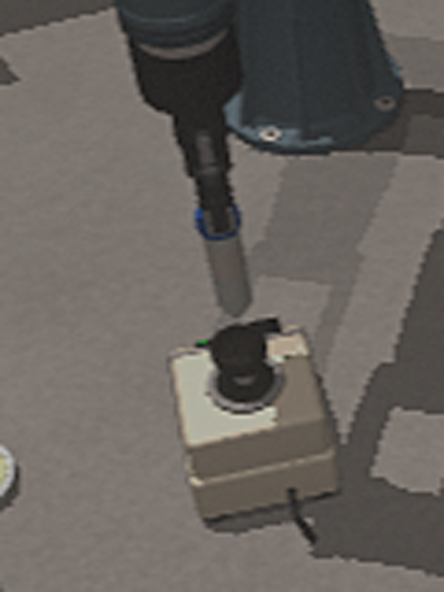

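View pics/w15.png

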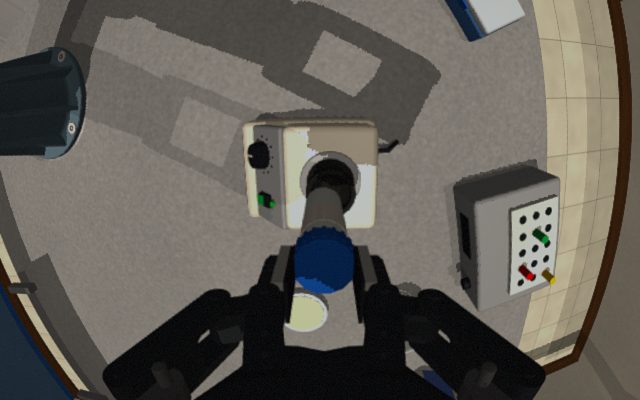

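View pics/t15c.png

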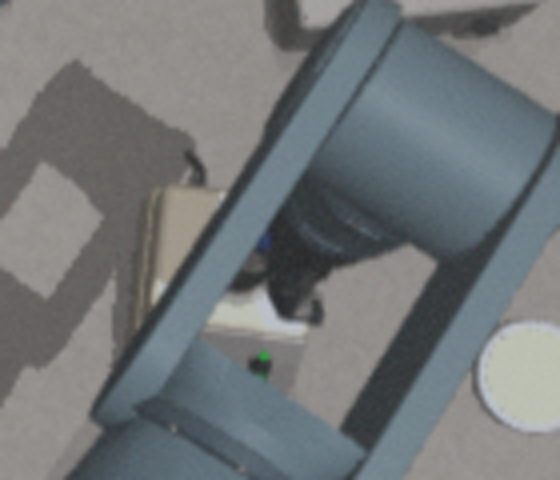

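```bash
cat >> h.py <<'E'
def wproj(w,o,p):
    m=np.array(w['mount']);M=q2R(o['eef_rot']);K=w['intrinsics']
    x=m[:3,:3].T@(M.T@(np.array(p)-o['eef_pos'])-m[:3,3]); r=np.hypot(x[0],x[1]); th=np.arctan2(r,x[2]); return K[0,0]*th*x[:2]/r+K[:2,2]
E
python3 -c "
from h import *
w=camera('wrist'); o=get_obs()
u0,v0,f=260,130,4.5
im=cv2.resize(w['img'][130:260,260:400,::-1],None,fx=f,fy=f,interpolation=2)
tt=np.linspace(0,2*np.pi,60)
def ring(c,r,col):
    pts=[(wproj(w,o,[c[0]+r*np.cos(a),c[1]+r*np.sin(a),c[2]])-[u0,v0])*f for a in tt]
    cv2.polylines(im,[np.int32(pts)],True,col,1)
ring([.5127,-.2195,.167],.0245,(0,255,0))
M=q2R(o['eef_rot']); tip=o['eef_pos']+M[:,2]*.085; print(tip)
ring(tip,.005,(0,0,255)); ring(tip-M[:,2]*.016,.0145,(0,255,255))
cv2.imwrite('pics/w16c.png',im)
"
```

```text
[ 0.51039005 -0.21562989  0.19711717]
```

View pics/w16c.png

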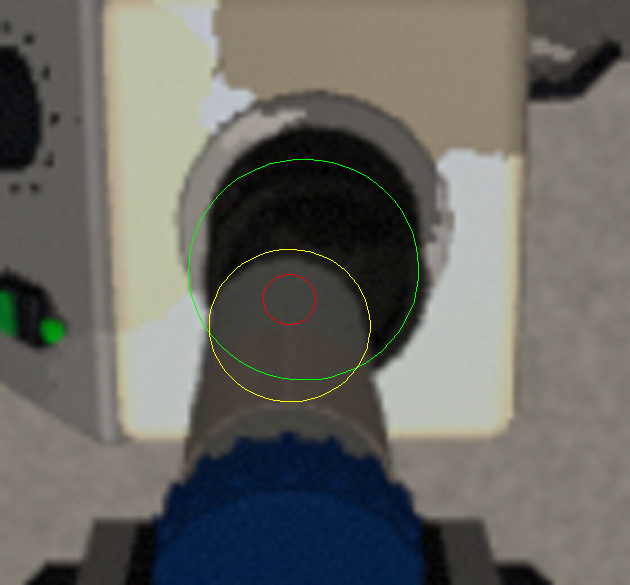

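```bash
python3 -c "
from h import *
o=go([.5137,-.2203,.25],80.76)
"
```

```text
t 16.15 tcp [ 0.5109 -0.2161  0.2821] carton xy 0.0528 -0.3809 yawx 80.82 z [-0.006  0.005 -1.   ] F [ 0.18  0.   -0.17] op 0.359
units to target [-0.019  0.018  0.16 ]
turn units [-0.007 -0.004  0.001]
```

Emit:
arm_command(motion="-.02 .018 0 -.007 -.004 0 0; 0 0 .05 0 0 0 0; 0 0 .05 0 0 0 0; 0 0 .04 0 0 0 0; 0 0 0 0 0 0 0; 0 0 0 0 0 0 0")

```text
time_s: 16.65
eef_pos: [0.514, -0.2201, 0.2513]
eef_rot: [0.001, 0.761, 0.649, 0.0]
wrist_force: [-0.3, 0.6, 0.4]
opening: 0.356
```

```bash
python3 -c "
from h import *
F=[]
for i in range(6):
    camera('top'); F.append(get_obs()['wrist_force'])
print(np.mean(F,0))
o=go([.5137,-.2203,.228],80.76)
w=snap('wrist','w17.png')
"
```

```text
[ 0.05992988 -0.12376922 -0.57510912]
t 16.95 tcp [ 0.5146 -0.2205  0.2527] carton xy 0.0571 -0.3847 yawx 80.88 z [ 0.003 -0.002 -1.   ] F [-0.84  0.5   0.1 ] op 0.351
units to target [ 0.    -0.005  0.123]
turn units [0.003 0.001 0.002]
```

View pics/w17.png

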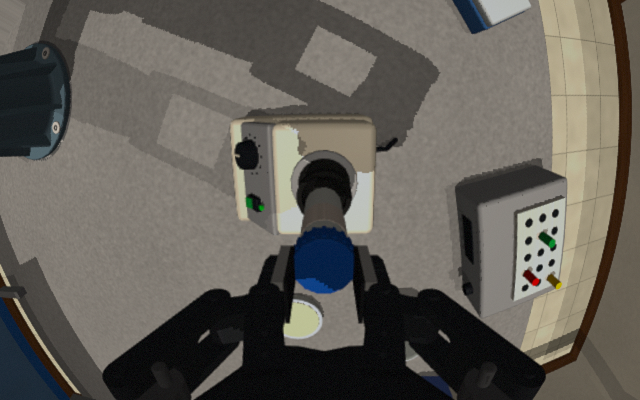

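Emit:
arm_command(motion="0 -.004 .04 .003 0 0 0; 0 0 .03 0 0 0 0; 0 0 .02 0 0 0 0; 0 0 0 0 0 0 0; 0 0 0 0 0 0 0; 0 0 0 0 0 0 0")

```text
time_s: 17.5
eef_pos: [0.5137, -0.2204, 0.2327]
eef_rot: [0.001, 0.761, 0.649, -0.001]
wrist_force: [0.0, 0.3, -0.4]
opening: 0.357
```

```bash
cat >> h.py <<'E'
def force(n=6):
    F=[];Z=[]
    for i in range(n):
        camera('top'); o=get_obs(); F.append(o['wrist_force']); Z.append(o['eef_pos'][2])
    print('meanF',np.mean(F,0).round(2),'sd',np.std(F,0).round(2),'z',np.round(Z,4))
E
python3 -c "
from h import *
force()
o=go([.5137,-.2203,.228],80.76)
"
```

```text
meanF [-0.15  0.05 -0.48] sd [0.55 0.47 0.49] z [0.2327 0.233  0.2331 0.2332 0.2332 0.2332]
t 17.8 tcp [ 0.514  -0.2205  0.2332] carton xy 0.0565 -0.3849 yawx 80.88 z [ 0.001 -0.002 -1.   ] F [ 0.08 -0.15 -0.56] op 0.355
units to target [ 0.001 -0.002  0.026]
turn units [0.001 0.002 0.002]
```

Emit:
arm_command(motion="0 0 .015 0 0 0 0; 0 0 .015 0 0 0 0")

```text
time_s: 17.97
eef_pos: [0.5145, -0.2209, 0.2279]
eef_rot: [0.002, 0.761, 0.649, -0.0]
wrist_force: [-0.5, 0.4, 0.7]
opening: 0.355
```

```bash
python3 -c "
from h import *
force()
o=go([.5137,-.2203,.223],80.76)
"
```

```text
meanF [-0.42  0.19  1.35] sd [0.64 0.36 0.46] z [0.2274 0.2277 0.228  0.2282 0.2282 0.2282]
t 18.27 tcp [ 0.5145 -0.2209  0.2282] carton xy 0.0571 -0.3852 yawx 80.88 z [ 0.002 -0.003 -1.   ] F [-1.3   0.44  1.29] op 0.353
units to target [ 0.003 -0.004  0.026]
turn units [0.003 0.003 0.002]
```

Emit:
arm_command(motion="0 0 .015 0.003 0.003 0 0; 0 0 .012 0 0 0 0")

```text
time_s: 18.43
eef_pos: [0.5149, -0.2213, 0.2238]
eef_rot: [0.0, 0.761, 0.649, 0.0]
wrist_force: [-0.6, 0.4, 5.0]
opening: 0.352
```

```bash
python3 -c "
from h import *
force()
o=go([.5137,-.2203,.223],80.76)
"
```

```text
meanF [-0.32  0.43  4.33] sd [0.48 0.31 0.57] z [0.2234 0.2236 0.2238 0.2238 0.2238 0.2238]
t 18.73 tcp [ 0.5149 -0.2212  0.2238] carton xy 0.0575 -0.3854 yawx 80.88 z [ 0.001 -0.001 -1.   ] F [-0.55  0.95  3.88] op 0.354
units to target [ 0.004 -0.006  0.004]
turn units [0.001 0.001 0.002]
```

```bash
python3 -c "
from h import *
s=snap('scene','s18.png'); w=snap('wrist','w18.png')
a=s['img'][100:270,180:420,::-1]; cv2.imwrite('pics/s18c.png',cv2.resize(a,None,fx=3.3,fy=3.3,interpolation=2))
force(10)
"
```

```text
meanF [-0.07  0.    4.58] sd [0.57 0.61 0.58] z [0.2237 0.2237 0.2237 0.2237 0.2236 0.2236 0.2236 0.2236 0.2236 0.2236]
```

View pics/s18c.png

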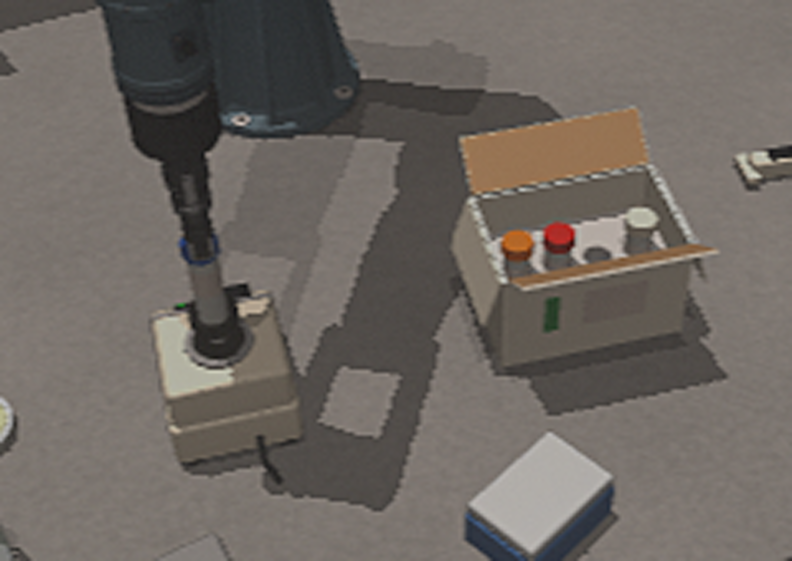

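View pics/w18.png

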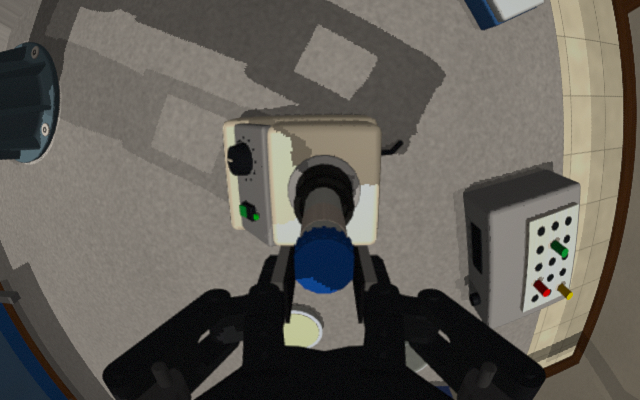

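```bash
python3 -c "
from h import *
print(hand_in()); show()"
```

```text
the job is handed in; nothing more can be done
None
the job is handed in; nothing more can be done
```

I folded both long flaps well back past upright, lifted out the blue-capped tube, and pressed its tip into the mixer cup. I handed in at about 19.5 s, still gripping the tube and holding the cup down.

**Press:** The wrist force read about 4.6 N, or about 5 N after allowing for the tube's weight. The tool had gone about 5 mm below the point of first contact. Both put the cup near half travel, off its stop, and they held steady over the last second.

**Tube and grip:** The tool stood within 0.1° of vertical and the tip was inside the cup. The gripper read 0.353 open on the cap, about 30 mm by linear scaling against the 34 mm cap. I did not resolve that difference, but the tube did not slip.

**Scene:** The last pictures showed the orange, red and white tubes still in the rack and both flaps standing back. I put the near flap at roughly 2.4 rad from the wrist view. I judged the far flap only by eye. I saw no change in the other bench items, but I did not re-measure their positions.

**Camera disagreement:** The views differed by 2 to 5 mm on the tube's and cup's positions. I centred the grasp on a close wrist view, and for the cup I used a position between the estimates and relied on its funnel.

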